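Unlock the sample carriage and slide it home into the tube reader

ROBOT

A 6-joint arm with a two-finger parallel gripper is mounted at the origin on a cart in front of the work surface, level with it; the furniture and walls round the work are solid. World frame = base frame: x ahead of the robot, y to its left, z up, the work surface at z = 0. Lengths are in mm, angles in degrees, forces in N, time in s.
With the tool pointing down it reaches from about 300 to 850 mm from the base axis. Payload 4.2 kg.
Tool frame: the origin (TCP) lies between the finger pads; the fingertips stand 11 mm ahead of it and the grasp point (between the pads) lies 8 mm behind it (env.tips_ahead is the distance from the TCP to the fingertips, in mm); z points along the fingers, y is the line along which they close (so a half turn about z gives the same grasp; the last joint's range is limited). The gripper opens to 91 mm and grips with 3 to 60 N. Pads are 32 mm wide; open, the fingers measure 118 mm over their backs; the gripper's body (76 mm by 178 mm) begins 60 mm behind the grasp point.
Start: joints at [65.604, 18.312, 89.639, -0, 72.044, -1.146], TCP at [226.987, 528.317, 224.976] pointing down, gripper open.
Joint ranges: [-177.97, 177.97], [-48.28, 115.42], [12.27, 149.76], [-77.06, 257.06], [2.81, 150.46], [-146.56, 146.56]. Speed limits (degrees/s): [147.25, 147.25, 180, 180, 180, 180].

INTERFACE

Orientations are given as [roll, pitch, yaw] about the fixed x, y, z axes, in that order (R = Rz(yaw) Ry(pitch) Rx(roll)).
In Python, from workcell import env, cams gives the robot as it stands.
- The arm moves only by the tool step_arm, never from a script. Its arguments are lists of equal length, an entry for each row: "linear": the shift along the tool's x, y, z in units of 30 cm (1.0 is 30 cm), a list of three; "turn": the turn about the tool's z in units of 360 degrees (1.0 is 360 degrees). In form: {"linear": [[tx, ty, tz], ...], "turn": [turn, ...]}. A call has 1 to 20 rows; each row is the pose to reach, as a shift and turn from the pose commanded when the call began, along the tool's axes at that moment, turning the shorter way round; what a row does not reach only later rows make up. A row lasts 1/8 s, in which the tool goes at most 62.5 mm and 10.7 degrees, less where a joint would pass 70% of its speed; a pose out of reach is approached as far as the arm can. A call with a number of a shift or a turn outside -1 to 1 is refused whole. A call with a gripper value outside its range is refused whole. "fingers" is the closure, from -1 (fully open) to 1 (shut), so that 0 is half open, set as the call begins (left out, the last holds). The fingers move at their own pace and stop on an object; "force" is the grip in N (left out, the last holds). Time passes only in rows, so rows that repeat a pose let the fingers close. It gives the time, the measured TCP pose, the force, the opening and the grip force at its end, in the units of the state.
- env.state(): the state, without advancing time (a new reading comes with each control period).
- cams.grab_frame(name): name is "scene" or "top"; returns a dict with "color" (400x640x3 uint8, blue, green, red), "fx", "fy", "cx", "cy" (pixels), "extrinsics" (4x4, takes a point from camera to world coordinates). Camera axes: x right, y down, z forward; pixel columns grow to the right and rows downward; lengths in mm; the calibration is good to about 2 mm. A picture is of the moment at which its call begins. There is no depth.
- env.job_done(): hands the job in; it is judged then, once.
The state is a dict: "time_s": time; "qpos": joint angles; "qvel": joint speeds; "effort": joint torques, N m; "ee_pos": TCP position; "ee_rot": TCP orientation; "force": force on the tool from outside, world axes, zero at the start; "torque": the same for the moment, N m; "gripper_width": finger opening in mm; "gripper_force": force on a finger pad.
Only numpy, scipy, OpenCV 4.12 (cv2) and the standard library are available. Lean on these libraries where they do the work, as an engineer would, in place of code of your own. Each camera call takes 0.05 s, during which the arm holds its last target. There are 200 camera calls.

TASK

The tube reader's carriage is locked on its rail. With closed fingertips, press the carriage's lock button fully down, keep it down while you push the carriage steadily along the rail until it stops at the end with the tube tray inside the reader, then let the button come up so that the carriage is locked there. Grip nothing, do not force or slam the carriage, and leave the two sample cups and the reagent bottle where they stand.

Things in the scene. Friction and masses are not known exactly. Their poses are not given: they have to be found in the camera images.
- loader: Fixed sample loader: aluminium base plate 360x104x10 mm with two steel rods and, at one end, a white box-shaped tube reader (x = 70 to 175 mm, 110 wide, 90 high) with its mouth towards the carriage. Origin: centre of the plate's underside, on the desk. +x points along the rail to the reader, the way the carriage must slide; z up. End stop: dark steel bar at x = 31 mm.
- carriage (a joint): Carriage position along the loader's +x, m: 0 farthest from the reader, 0.120 at the end stop (home); starts at 0 to 0.03. Grey block 70 (along rail) x 90 mm, top 46 mm above the desk, with a tray in front holding a clipped-in tube. Friction 1.5 N, damping 8 N s/m. Button up: a toothed lock holds it (notches every 8 mm, play about 3 mm; at the end stop under 3 mm).
- lock_button (a joint): How far the lock button is pressed, m: 0 up, 0.008 fully down. Spring: about 1.6 N to start, 5 N fully down; the lock frees the carriage from about 0.004 on and re-engages when the button comes up. It travels with the carriage.
- button_top (a point): Centre of the top face of the lock button, an aluminium oblong plate 36 mm (along rail) x 46 mm (across) with five fine ribs across it, on a black housing on the carriage; the only button there. Its top is 71 mm above the desk when up, and moves down with it.
- lug_face (a point): Middle of that face of the upright grey lug which looks at the button, 80 mm above the desk. The lug stands on the carriage on the reader side of the button, its face 24.5 mm from the button's centre; 8 mm thick, 56 mm wide, top 94 mm above the desk (23 mm above the raised button). A fingertip standing on the button can push against it to slide the carriage.
- cup_a: First small white open sample cup, 45 mm across, 38 mm high, loose, standing beside the loader on the side away from the robot; leave alone. Origin: centre of its underside, z up.
- cup_b: Second, like sample cup, 45 mm across, 38 mm high, loose, on the same side; leave alone. Origin: centre of its underside, z up.
- bottle: Loose reagent bottle, white body with a screw cap, 48 mm across, 96 mm high, standing beside the reader on the side away from the robot; leave alone. Origin: centre of its underside, z up.
- tower_corner (a point): Foot of the front right edge (nearest the robot and the loader) of the fixed black PC tower, an obstacle left of the work that plays no part: from here it reaches 380 mm away from the robot, 165 mm to the left and 350 mm up (handle to 400 mm). An arm that starts left of it must come round its front, not straight across.

How it is judged (in metres and radians):
On the way, in this order (a step that is already met when the one before it is completed fails the run):
1. the lock button is pressed down while the carriage is still near its start (value of joint lock_button above 0.004 m and value of joint carriage below 0.07 m), for 0.1 s.
2. the carriage reaches the end stop with the button still held down (value of joint lock_button above 0.003 m and value of joint carriage above 0.1165 m), for 0.1 s.
At the end, for the whole second after the job is handed in: The carriage stands within 3.5 mm of its end stop, at rest, the lock button is up again (less than 1.5 mm down), and the cups and the bottle are within 15 mm of where they stood (value of joint carriage above 0.1165 m and value of joint lock_button below 0.0015 m and velocity of joint carriage between -0.01 and 0.01 m/s and distance of each of cup_a, cup_b, bottle from where it was at the start of the episode below 0.015 m); the robot touches nothing.
It fails at once if the first sample cup is moved more than 15 mm or lifted (distance of cup_a from where it was at the start of the episode above 0.015 m).
It fails at once if the second sample cup is moved more than 15 mm or lifted (distance of cup_b from where it was at the start of the episode above 0.015 m).
It fails at once if the reagent bottle is moved more than 15 mm or lifted (distance of bottle from where it was at the start of the episode above 0.015 m).
It fails at once if the carriage is slammed (faster than 0.35 m/s) (velocity of joint carriage above 0.35 m/s).
It fails at once if the loader is forced or gripped hard (fingers press on it with more than 45 N) (contact force between the fingers and loader above 45 N).
It also fails if it takes over 38 s, if anything falls off the work surface, if the arm or the gripper's body presses on something with over 40 N, if the wrist force passes 120 N, or if a joint passes its speed limit or range.

## Working session

There is one attempt and no reset: what is moved stays moved. The work goes in short steps, Python scripts to look and compute and a tool call to move; the robot and the scene stay as the last step left them, time stands still between calls to the robot, and variables do not carry over. Pictures are saved under pics/ and viewed, at most 10 in all, crops included, and the job is handed in when it is done.

Besides the shell and the picture viewer there is one more tool, called after "Call:" as a command line: name --pt "numbers of a row" for each row, then --argument value for the rest. step_arm: Moves the arm, as the interface text tells. Its arguments: {"type":"object","properties":{"linear":{"type":"array"},"turn":{"type":"array"},"fingers":{"type":"number"},"force":{"type":"number"}},"required":["linear","turn"]}

```bash
mkdir -p pics; python3 - <<'E'
from workcell import env,cams
import cv2,numpy as np
for n in("scene","top"):
    f=cams.grab_frame(n);cv2.imwrite(f"pics/{n}0.png",f["color"]);print(n,f["fx"],f["fy"],f["cx"],f["cy"],np.round(f["extrinsics"],4).tolist())
s=env.state();print(s["time_s"],s["ee_pos"],s["ee_rot"],s["gripper_width"],s["force"])
E
```

```text
scene 377.54592316667225 377.54592316667225 317.56078092468175 198.90751247524932 [[0.818, -0.2281, 0.5281, 212.362], [-0.575, -0.3475, 0.7407, -601.9501], [0.0145, -0.9095, -0.4154, 422.7576], [0.0, 0.0, 0.0, 1.0]]
top 470.2742301064607 470.2742301064607 317.15323500707115 199.63098979936186 [[-0.0136, -0.9975, 0.0699, 558.5442], [-0.9997, 0.0123, -0.019, 26.4379], [0.0181, -0.0702, -0.9974, 1167.9659], [0.0, 0.0, 0.0, 1.0]]
0.1 [226.77962248 527.90564226 224.20274926] [-1.79906428e+02 -2.00392360e-03  1.56751636e+02] 91.17719198205222 [0.9180388  0.1840377  0.46479979]
```

View pics/top0.png

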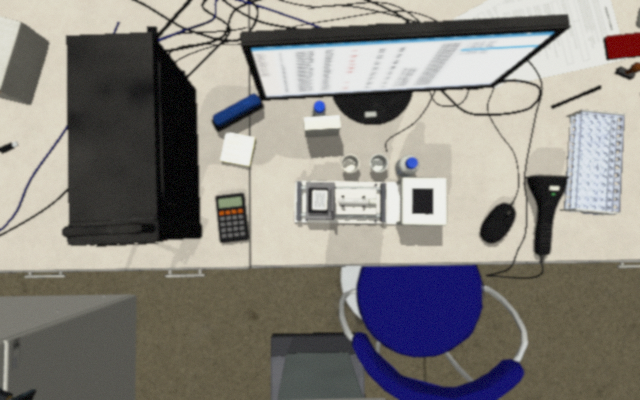

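View pics/scene0.png

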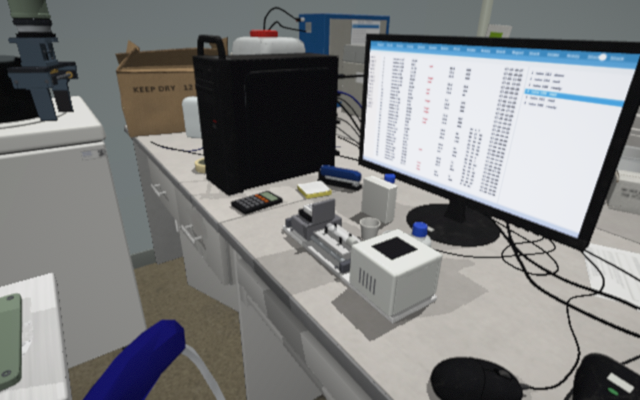

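The top view shows the loader from about (297,180) to (447,225), with the button plate near (319,201), the reader at (423,202), the cups at (350,165) and (378,165), and the bottle at (410,165). The tower is on the left and its front right corner is near (200,238). I'll enlarge the loader.

```bash
python3 - <<'E'
import cv2
a=cv2.imread("pics/top0.png")[150:240,285:455];cv2.imwrite("pics/c1.png",cv2.resize(a,None,fx=4.7,fy=4.7,interpolation=cv2.INTER_CUBIC))
a=cv2.imread("pics/scene0.png")[170:320,270:450];cv2.imwrite("pics/c2.png",cv2.resize(a,None,fx=4,fy=4,interpolation=cv2.INTER_CUBIC))
E
```

```text
(no output)
```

View pics/c1.png

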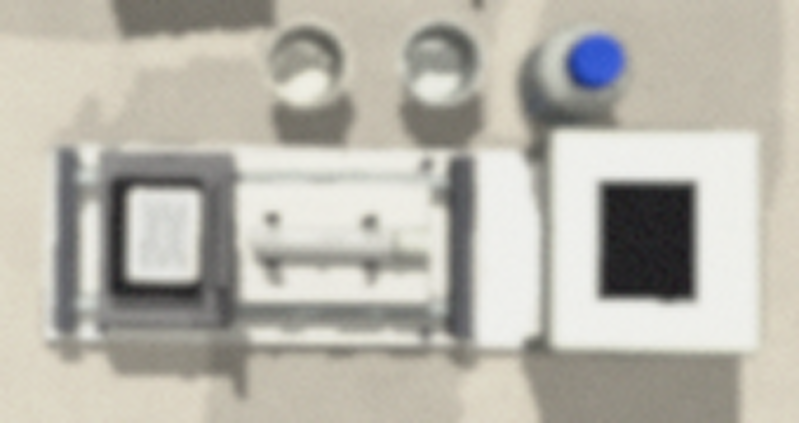

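View pics/c2.png

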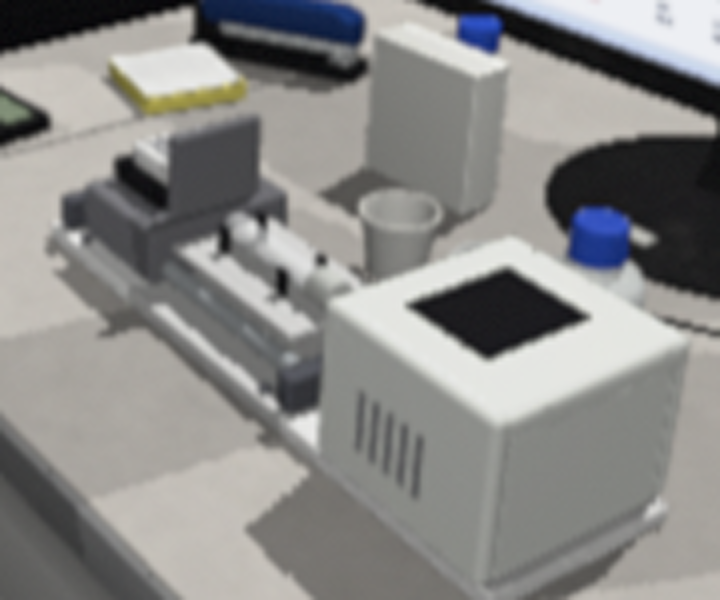

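The crops show the button plate clearly, centred at c1 pixel (164,235), with the lug to its right. The cups and the bottle sit on the far side.

```bash
cat >h.py <<'E'
import numpy as np,cv2
from workcell import env,cams
def cast(f,u,v,z):
    E=np.array(f["extrinsics"]);d=E[:3,:3]@[(u-f["cx"])/f["fx"],(v-f["cy"])/f["fy"],1];o=E[:3,3]
    return o+d*(z-o[2])/d[2]
def px(x,y,s=4.7,ox=285,oy=150): return (x+.5)/s-.5+ox,(y+.5)/s-.5+oy
E
python3 - <<'E'
from h import *
f=cams.grab_frame("top");g=f["color"].astype(int)
r=g[150:240,285:455];
def mrect(m,name,z):
    c=max(cv2.findContours(m.astype(np.uint8),0,1)[0],key=cv2.contourArea)
    R=cv2.minAreaRect(c);b=cv2.boxPoints(R)+[285,150]
    P=np.array([cast(f,*p,z)[:2] for p in b]);print(name,R,P.round(1).tolist(),P.mean(0).round(1))
w=r.min(2)
m=np.zeros(w.shape,bool);m[35:65,24:44]=w[35:65,24:44]>150;mrect(m,"button",71)
m=np.zeros(w.shape,bool);m[35:68,120:152]=w[35:68,120:152]<100;mrect(m,"window",90)
for n,x,y,z in[("btn",164,235,71),("roofA",550,130,90),("roofB",758,130,90),("roofC",758,350,90),("roofD",550,350,90),("plateLF",45,345,10),("plateLB",50,150,10),("cupa",307,66,38),("cupb",441,64,38),("cap",598,60,96)]:
    print(n,cast(f,*px(x,y),z).round(1))
print("tower",cast(f,201,238,0).round(1))
E
```

```text
button ((34.5, 49.5), (19.0, 15.0), 90.0) [[658.2, 17.3], [657.8, -17.8], [613.2, -17.2], [613.7, 17.9]] [635.7   0. ]
window ((137.5, 51.0), (24.0, 19.0), 90.0) [[656.0, -215.9], [655.5, -260.0], [600.0, -258.3], [600.6, -214.3]] [ 628.  -237.1]
btn [6.355e+02 1.000e-01 7.100e+01]
roofA [ 683.6 -190.2   90. ]
roofB [ 682.4 -293.2   90. ]
roofC [ 574.1 -289.6   90. ]
roofD [ 575.5 -187.4   90. ]
plateLF [582.8  61.6  10. ]
plateLB [685.3  58.   10. ]
cupa [724.3 -75.8  38. ]
cupb [ 724.6 -145.1   38. ]
cap [ 717.2 -213.6   96. ]
tower [549.2 291.8   0. ]
```

Call:
step_arm --pt "-0.02 -0.018 0" --pt "-0.08 -0.07 0" --pt "-0.165 -0.15 0" --pt "-0.26 -0.24 0" --pt "-0.37 -0.335 0" --pt "-0.485 -0.44 0" --pt "-0.6 -0.545 0" --pt "-0.71 -0.645 0" --pt "-0.805 -0.73 0" --pt "-0.89 -0.81 0" --pt "-0.95 -0.865 0" --pt "-0.971 -0.883 0" --pt "-0.971 -0.883 0" --turn '[0,-0.003,-0.008,-0.014,-0.022,-0.03,-0.038,-0.046,-0.052,-0.058,-0.062,-0.062,-0.062]' --fingers 1 --force 20

```text
time_s: 1.78
ee_pos: [389.9, 169.8, 225.0]
ee_rot: [180.0, -0.0, 179.0]
force: [-0.4, 0.3, 0.2]
gripper_width: 0.4
gripper_force: 0.0
```

Call:
step_arm --pt "-0.03 -0.02 0" --pt "-0.11 -0.075 0" --pt "-0.22 -0.15 0" --pt "-0.35 -0.24 0" --pt "-0.48 -0.325 0.02" --pt "-0.6 -0.41 0.06" --pt "-0.7 -0.475 0.12" --pt "-0.77 -0.525 0.19" --pt "-0.81 -0.55 0.26" --pt "-0.827 -0.562 0.3" --pt "-0.827 -0.562 0.317" --pt "-0.827 -0.562 0.317" --turn '[0,0,0,0,0,0,0,0,0,0,0,0]'

```text
time_s: 3.28
ee_pos: [634.9, -2.1, 130.1]
ee_rot: [180.0, -0.0, 179.1]
force: [0.3, 0.1, 0.0]
gripper_width: 0.2
gripper_force: 0.0
```

```bash
python3 - <<'E'
from h import *
s=env.state();print(s["time_s"],s["ee_pos"],s["force"])
f=cams.grab_frame("scene");a=f["color"][130:260,250:420];cv2.imwrite("pics/s2.png",cv2.resize(a,None,fx=4.5,fy=4.5,interpolation=cv2.INTER_CUBIC))
E=np.array(f["extrinsics"])
for n,p in[("btn",(635.7,0,71)),("lugface",(635.2,-24.5,80)),("tip",(635,-3,119)),]:
    c=E[:3,:3].T@(np.array(p)-E[:3,3]);u=c[0]/c[2]*f["fx"]+f["cx"];v=c[1]/c[2]*f["fy"]+f["cy"];print(n,((u-250)*4.5).round(),((v-130)*4.5).round())
E
```

```text
3.275 [634.91289962  -2.05056043 130.07140935] [0.25765964 0.13903551 0.03045552]
btn 294.0 340.0
lugface 323.0 341.0
tip 297.0 249.0
```

View pics/s2.png

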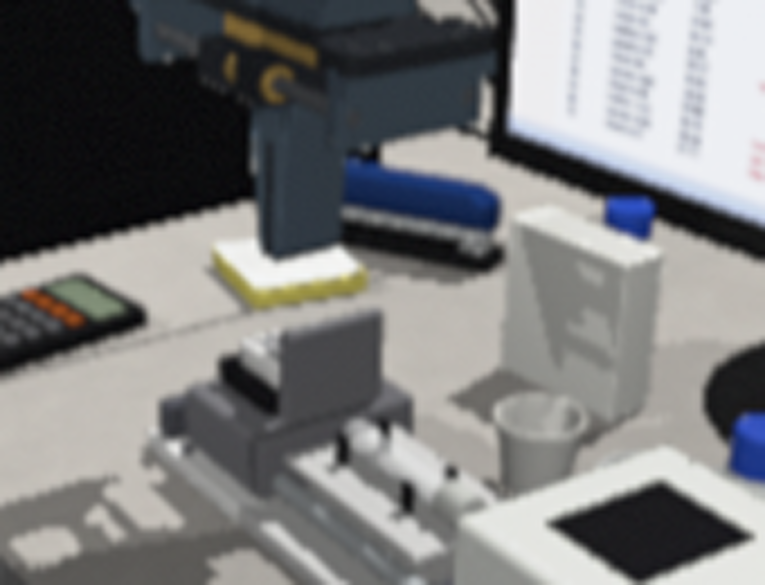

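Fingertips are above the button, at about (300,250) in the crop, and behind the lug, at (330,325). Next is a gentle press down.

Call:
step_arm --pt "0 0 0.02" --pt "0 0 0.06" --pt "0 0 0.1" --pt "0 0 0.13" --pt "0 0 0.145" --pt "0 0 0.153" --pt "0 0 0.16" --pt "0 0 0.165" --pt "0 0 0.17" --pt "0 0 0.175" --pt "0 0 0.175" --turn '[0,0,0,0,0,0,0,0,0,0,0]'

```text
time_s: 4.7
ee_pos: [635.6, -2.7, 77.6]
ee_rot: [180.0, 0.0, 179.1]
force: [-1.2, 0.1, 4.0]
gripper_width: 0.3
gripper_force: 1.6
```

Call:
step_arm --pt "0 0 0.003" --pt "0 0 0.006" --pt "0 0 0.008" --pt "0 0 0.008" --pt "0 0 0.008" --turn '[0,0,0,0,0]'

```text
time_s: 5.32
ee_pos: [635.6, -2.7, 75.1]
ee_rot: [180.0, 0.0, 179.1]
force: [0.3, 0.4, 5.2]
gripper_width: 0.6
gripper_force: 2.1
```

Call:
step_arm --pt "0 -0.007 0" --pt "0 -0.015 0" --pt "0 -0.025 0" --pt "0 -0.035 0" --pt "0 -0.05 0" --pt "0 -0.065 0" --pt "0 -0.08 0" --pt "0 -0.095 0" --pt "0 -0.11 0" --pt "0 -0.125 0" --pt "0 -0.14 0" --pt "0 -0.155 0" --pt "0 -0.17 0" --pt "0 -0.185 0" --pt "0 -0.2 0" --pt "0 -0.2 0" --turn '[0,0,0,0,0,0,0,0,0,0,0,0,0,0,0,0]'

```text
time_s: 7.32
ee_pos: [634.0, -63.5, 74.8]
ee_rot: [-179.9, -0.0, 179.1]
force: [-3.4, -0.6, 5.0]
gripper_width: 0.7
gripper_force: 2.1
```

```bash
python3 - <<'E'
from h import *
f=cams.grab_frame("scene");a=f["color"][130:260,250:420];cv2.imwrite("pics/s3.png",cv2.resize(a,None,fx=4.5,fy=4.5,interpolation=cv2.INTER_CUBIC))
for i in range(3):
    cams.grab_frame("top");s=env.state();print(s["ee_pos"].round(1),s["force"].round(1),s["torque"].round(2))
E
```

```text
[634.  -63.4  74.8] [-2.9 -1.5  3.8] [-0.17  0.56  0.05]
[634.1 -63.3  74.8] [-2.4 -1.2  4.4] [-0.18  0.49 -0.01]
[634.3 -63.2  74.9] [-1.4 -1.3  3.8] [-0.27  0.47  0.01]
```

View pics/s3.png

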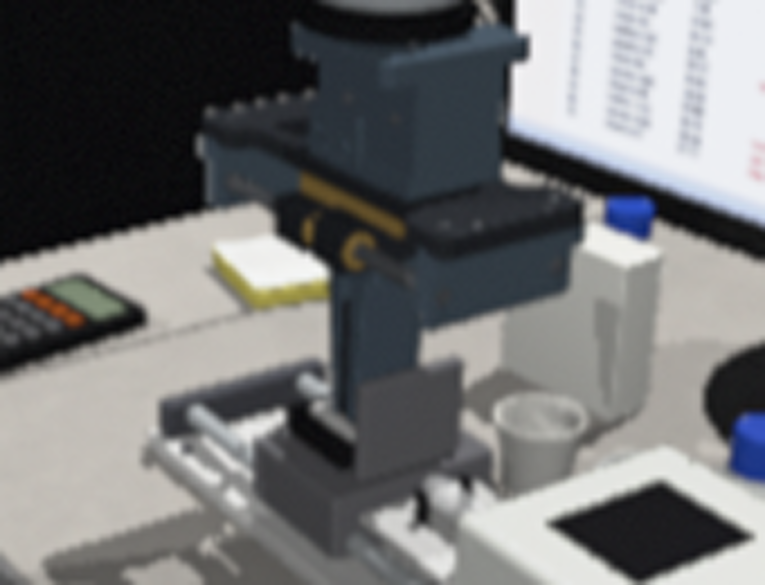

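The carriage is sliding with the button held down: the lug is now at (410,415) and the fingers stand on the button. I'll keep pushing.

Call:
step_arm --pt "0 -0.007 0" --pt "0 -0.017 0" --pt "0 -0.03 0" --pt "0 -0.043 0" --pt "0 -0.056 0" --pt "0 -0.067 0" --pt "0 -0.075 0" --pt "0 -0.08 0" --turn '[0,0,0,0,0,0,0,0]'

```text
time_s: 8.52
ee_pos: [634.0, -86.9, 74.9]
ee_rot: [180.0, 0.0, 179.1]
force: [-2.4, 2.2, 4.6]
gripper_width: 0.3
gripper_force: 2.1
```

Call:
step_arm --pt "0 -0.007 0" --pt "0 -0.014 0" --pt "0 -0.021 0" --pt "0 -0.028 0" --pt "0 -0.035 0" --turn '[0,0,0,0,0]'

```text
time_s: 9.15
ee_pos: [633.8, -97.3, 74.9]
ee_rot: [180.0, -0.0, 179.1]
force: [-2.3, 1.8, 4.3]
gripper_width: 0.4
gripper_force: 2.1
```

Call:
step_arm --pt "0 -0.006 0" --pt "0 -0.012 0" --pt "0 -0.018 0" --pt "0 -0.024 0" --turn '[0,0,0,0]'

```text
time_s: 9.65
ee_pos: [633.9, -104.5, 75.0]
ee_rot: [180.0, 0.0, 179.1]
force: [-3.0, 1.3, 4.1]
gripper_width: 0.4
gripper_force: 2.1
```

Call:
step_arm --pt "0 -0.005 0" --pt "0 -0.01 0" --pt "0 -0.014 0" --turn '[0,0,0]'

```text
time_s: 10.02
ee_pos: [633.8, -108.7, 75.0]
ee_rot: [180.0, 0.0, 179.1]
force: [-1.9, 1.6, 4.8]
gripper_width: 0.2
gripper_force: 2.1
```

Call:
step_arm --pt "0 -0.005 0" --pt "0 -0.01 0" --pt "0 -0.013 0" --turn '[0,0,0]'

```text
time_s: 10.4
ee_pos: [633.6, -112.6, 75.0]
ee_rot: [180.0, 0.0, 179.1]
force: [-1.8, 1.9, 4.3]
gripper_width: 0.7
gripper_force: 2.1
```

Call:
step_arm --pt "0 -0.004 0" --pt "0 -0.008 0" --pt "0 -0.01 0" --turn '[0,0,0]'

```text
time_s: 10.78
ee_pos: [633.5, -115.5, 74.9]
ee_rot: [180.0, -0.0, 179.1]
force: [-1.9, 1.7, 5.0]
gripper_width: 0.5
gripper_force: 2.1
```

Call:
step_arm --pt "0 -0.004 0" --pt "0 -0.008 0" --pt "0 -0.01 0" --turn '[0,0,0]'

```text
time_s: 11.15
ee_pos: [634.3, -118.5, 75.2]
ee_rot: [-180.0, 0.1, 179.1]
force: [0.4, 3.0, 3.6]
gripper_width: 0.3
gripper_force: 2.1
```

Call:
step_arm --pt "0 -0.004 0" --pt "0 -0.007 0" --pt "0 -0.007 0" --turn '[0,0,0]'

```text
time_s: 11.52
ee_pos: [633.9, -120.7, 75.1]
ee_rot: [-180.0, 0.1, 179.1]
force: [1.0, 2.3, 5.0]
gripper_width: 0.8
gripper_force: 2.1
```

Call:
step_arm --pt "0 -0.004 0" --pt "0 -0.007 0" --pt "0 -0.007 0" --turn '[0,0,0]'

```text
time_s: 11.9
ee_pos: [633.4, -122.7, 74.9]
ee_rot: [180.0, -0.0, 179.1]
force: [0.6, 2.7, 4.5]
gripper_width: 0.3
gripper_force: 2.1
```

```bash
python3 - <<'E'
from h import *
f=cams.grab_frame("scene");a=f["color"][170:270,280:410];cv2.imwrite("pics/s4.png",cv2.resize(a,None,fx=5.5,fy=5.5,interpolation=cv2.INTER_CUBIC))
s=env.state();print(s["ee_pos"].round(1),s["force"].round(1))
E
```

```text
[ 633.4 -122.7   74.9] [0.1 2.1 5. ]
```

View pics/s4.png

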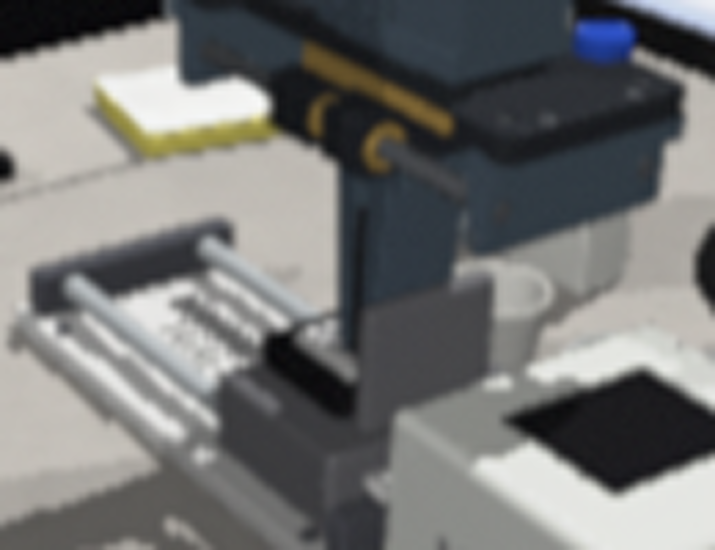

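The carriage is close to the end bar at (340,525), with the button still pressed. I'll creep on until the force rises.

Call:
step_arm --pt "0 -0.004 0" --pt "0 -0.007 0" --pt "0 -0.007 0" --turn '[0,0,0]'

```text
time_s: 12.32
ee_pos: [633.2, -124.9, 74.9]
ee_rot: [-180.0, -0.0, 179.1]
force: [0.4, 2.2, 4.7]
gripper_width: 0.3
gripper_force: 2.1
```

Call:
step_arm --pt "0 -0.004 0" --pt "0 -0.007 0" --pt "0 -0.007 0" --turn '[0,0,0]'

```text
time_s: 12.7
ee_pos: [633.2, -125.5, 74.9]
ee_rot: [179.9, -0.0, 179.0]
force: [0.2, 7.8, 4.5]
gripper_width: 0.3
gripper_force: 4.4
```

Call:
step_arm --pt "0 -0.003 0" --pt "0 -0.004 0" --pt "0 -0.004 0" --pt "0 -0.004 0" --turn '[0,0,0,0]'

```text
time_s: 13.2
ee_pos: [633.2, -125.6, 74.9]
ee_rot: [179.8, -0.0, 179.0]
force: [-0.2, 9.7, 4.8]
gripper_width: 0.5
gripper_force: 5.9
```

It has stopped firmly against the end stop. I'll ease the push slightly and lift.

Call:
step_arm --pt "0 0.002 0" --pt "0 0.002 -0.007" --pt "0 0.002 -0.015" --pt "0 0.002 -0.025" --pt "0 0.002 -0.035" --pt "0 0.002 -0.045" --pt "0 0.004 -0.07" --pt "0 0.004 -0.12" --pt "0 0.004 -0.18" --pt "0 0.004 -0.26" --pt "0 0.004 -0.32" --pt "0 0.004 -0.34" --pt "0 0.004 -0.34" --turn '[0,0,0,0,0,0,0,0,0,0,0,0,0]'

```text
time_s: 14.82
ee_pos: [633.5, -127.4, 177.7]
ee_rot: [-180.0, 0.1, 179.1]
force: [-0.5, 0.1, -0.5]
gripper_width: 0.4
gripper_force: 0.0
```

```bash
python3 - <<'E'
from h import *
f=cams.grab_frame("scene");a=f["color"][170:270,280:410];cv2.imwrite("pics/s5.png",cv2.resize(a,None,fx=5.5,fy=5.5,interpolation=cv2.INTER_CUBIC))
s=env.state();print(s["ee_pos"].round(1),s["force"].round(1))
E
```

```text
[ 633.1 -127.2  176.9] [-0.1 -0.1 -0.3]
```

View pics/s5.png

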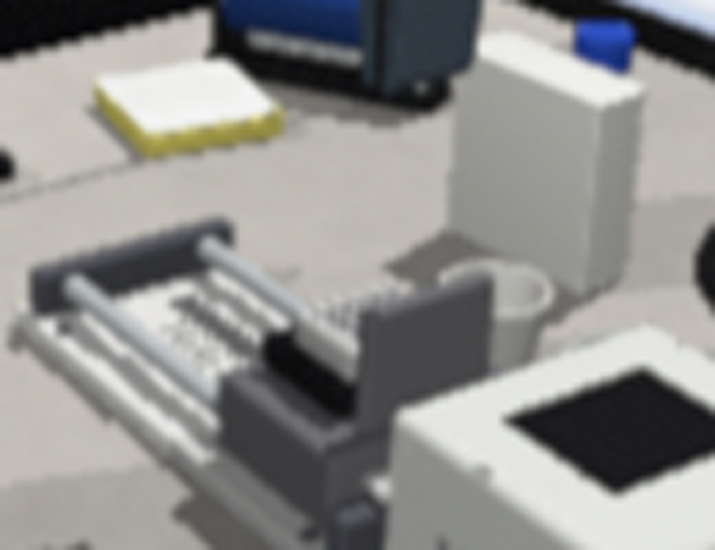

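Carriage stands against the end bar (340,525), the button is up at (330,330), and the cup and box are undisturbed. The arm is clear, so I'll hand in.

```bash
python3 -c "
from workcell import env
print(env.job_done())"
```

```text
the job is handed in; nothing more can be done
None
```

I pushed the carriage to its end stop with the button held down, let the button come up to lock it there, and handed the job in with the arm clear; the hand-in returned no verdict.

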